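# Clamp the grinding jar with the lever bolt

### The arm

A 6-joint arm with a two-finger parallel gripper is mounted at the origin on a cart in front of the work surface, level with it; the furniture and walls round the work are solid. World frame = base frame: x ahead of the robot, y to its left, z up, the work surface at z = 0. Lengths are in m, angles in degrees, forces in N, time in s.
With the tool pointing down it reaches from about 0.25 to 0.775 m from the base axis. Payload 8.9 kg.
Tool frame: the origin (TCP) lies at the very end of the fingers, on their centre line; the grasp point (between the pads) lies 19 mm behind it; x points along the fingers, y is the direction in which the jaws open and shut, and the axes are right-handed (so a half turn about x gives the same grasp; the last joint's range is limited). The gripper opens to 85 mm and grips with 20 to 120 N. Pads are 22 mm wide; open, the fingers measure 114 mm over their backs; the gripper's body (76 mm by 85 mm) begins 54 mm behind the grasp point. The pads swing forward as they close: fully open they stand 13 mm farther back than shut.
Start: joints at [59.742, 16.656, -8.789, 64.555, 0, 82.019], TCP at [0.199, 0.486, 0.231] pointing down, gripper open.
Joint ranges: [-144.48, 144.48], [-52.06, 99.96], [-74.48, 78.29], [-112.23, 115.85], [-86.99, 84.42], [-180, 180]. Speed limits (degrees/s): [127.2, 127.2, 159.86, 180, 180, 180].

### API

Orientations are given as a 3x3 rotation matrix whose columns are the frame's x, y, z axes.
In Python, from workcell import state, read_camera, job_done, find_in gives the robot as it stands.
- The arm moves only by the tool send_rows, never from a script. Its argument "targets" is a list of rows, each a list of 7 numbers: the shift along the world's x, y, z in m, then the turn, a rotation vector about the world's x, y, z in degrees, then the opening in per cent of the stroke, from 0 (shut) to 100 (fully open). In form: [[dx, dy, dz, wx, wy, wz, gripper], ...]. A call has 1 to 10 rows; each row shifts and turns the commanded pose from where the row before left it; what a row does not reach is not made up. A row lasts 1/8 s, in which the tool goes at most 62.5 mm and 10.7 degrees, less where a joint would pass 70% of its speed; a pose out of reach is approached as far as the arm can. A call with a gripper value outside its range is refused whole. The fingers move at their own pace and stop on an object; "grip_force" is the grip in N (left out, the last holds). Time passes only in rows, so rows that do not move let the fingers close. It gives the time, the measured TCP pose, the force and the opening at its end, in the units of the state.
- state(): the state, without advancing time (a new reading comes with each control period).
- read_camera(name): name is "side" or "top" or "wrist"; returns a dict with "img" (400x640x3 uint8, blue, green, red), "mtx" (3x3 intrinsics, pixels), "T" (4x4, takes a point from camera to world coordinates); the wrist camera has in their place "hand_eye" (4x4, takes a point from camera to tool coordinates, whose origin is the TCP and whose axes are the tool frame's). Camera axes: x right, y down, z forward; pixel columns grow to the right and rows downward; lengths in m; the calibration is good to about 2 mm. A picture is of the moment at which its call begins: read the wrist's pose just before it. There is no depth.
- job_done(): hands the job in, once; it reports no verdict.
Trained networks look in a picture, given as the dict that the camera call returned (one of the last four; its "shot" number tells which), for a name from the list of things; names that differ only in an ending like _2 or _b are one class to them, and where a whole thing is asked for, a point or a joint stands for the part that bears it (a point fixed in the world has none). Each returns a list of dicts, best first, with "confidence" (0 to 1); they miss things now and then, are a little off and sometimes report something else, mostly with a low value. They report only what shows in the picture. A call takes as long as a camera call. They do not tell look-alikes from the thing itself.
- find_in(picture, query): "location" ([x, y, z] in m, in the coordinates of the camera as it stood for that picture, good to about 4 mm: the middle of the surface that is visible of it).
The state is a dict: "time": time; "joint_positions": joint angles; "joint_vel": joint speeds; "joint_efforts": joint torques, N m; "position": TCP position; "tcp_rot": TCP orientation; "wrist_force": force on the tool from outside, world axes, zero at the start; "moment": the same for the moment, N m; "width": opening from 0.0 (shut) to 1.0 (fully open).
Only numpy, scipy, OpenCV 4.12 (cv2) and the standard library are available. Lean on these libraries where they do the work, as an engineer would, in place of code of your own. Each camera call takes 0.05 s, during which the arm holds its last target.

### The job

Secure the steel grinding jar in its press: turn the upright red lever clockwise (seen from above) to screw the bolt down until you feel its shoe touch the jar, and on by about an eighth of a turn until it is snug, but not overtightened. Then fold the red lever all the way down flat and let go, without disturbing the jar or the things standing around.

Things in the scene. Friction and masses are not known exactly. Their poses are not given: they have to be found in the camera images.
- jar_press: white and steel bench press, fixed, 120 x 165 x 121 mm (x, y, z), may stand turned; origin at the centre of its underside, z up, y along its aluminium bridge (34 wide, 146 long, top at z 115 mm) on two steel columns at y = -58 and +58 mm. The vertical lever bolt passes through the bridge on the press's z axis; only the bolt and its lever rise above 121 mm
- grinding_jar: loose steel jar, 58 mm across, 45 mm tall, 0.9 kg, standing under the bolt between four black locating pins on the press (about 2 mm of play); origin at the centre of its underside, z up
- stud: threaded stud and head of the bolt, sinks 2 mm per rad turned in; carries the lever above and, under the bridge, a black sprung shoe that presses on the jar's lid. How far the shoe hangs down differs each time: it touches anywhere from 1.2 to 4 rad of clamp_bolt, not measured. Origin on the bolt axis, 20 mm below the lever's pivot; head top (18 x 32 mm) 28 mm above the origin
- clamp_bolt (a joint): turn of the bolt with its lever, rad, 0 to 7, starts at 0.2 to 0.9; grows clockwise from above (screwing in). Free running: about 0.1 N m. Past the touch: +85 N shoe force per rad and about +0.3 N m per rad, felt while inching on (less when held still). Snug: 30 to 90 N, 0.1 to 0.3 N m above free, best 0.7 rad past the touch; over 140 N is overtightened. Springs back 0.05 rad at most when let go
- clamp_lever (a joint): fold of the lever about its pivot in the bolt head, rad: 0 standing straight up (open), 1.57 lying flat (closed). It stays where it is left (friction 0.1 N m); folding it works a cam that presses the shoe harder by some 20 to 35 N, so it needs roughly 2 to 5 N at the tip
- lever_pivot (a point): pivot of the lever, on the bolt axis; its z axis points up, and the lever folds down only towards its x axis (y is the pivot pin), away from the black inlay that marks the one face to push and that lies on top when folded. It turns and sinks with the bolt
- lever_grip (a point): middle of the red grip of the lever, 55 mm from the pivot; z points along the lever to its tip, x is normal to its broad faces. The red grip is 10 mm thick (x), 22 mm wide (y) and runs from 20 to 80 mm from the pivot
- lever_tip (a point): free end of the lever, 80 mm from the pivot; axes as lever_grip
- beaker: small clear beaker, 46 mm across, 60 mm tall, a bystander; origin at the centre of its underside
- timer: white bench timer, 62 x 66 x 19 mm, a bystander; origin at the centre of its underside
- vial: capped glass vial, 25 mm across, 50 mm tall, a bystander; origin at the centre of its underside
- white_bottle: white bottle with blue cap, 40 mm across, 91 mm tall, a bystander; origin at the centre of its underside
Things that resemble listed ones, but are neither listed nor needed, are in the scene too. Leave any pink look-alike of the grinding_jar alone.

How it is judged:
By the outcome, as a careful person would: the job done as asked, in the order asked, and still so for the second after the job is handed in, with the robot touching nothing.
It also fails if it takes over 72 s, if anything falls off the work surface, if the arm or the gripper's body presses on something with over 40 N, if the wrist force passes 120 N, or if a joint passes its speed limit or range.

## Working session

There is one attempt and no reset: what is moved stays moved. The work goes in short steps, Python scripts to look and compute and a tool call to move; the robot and the scene stay as the last step left them, time stands still between calls to the robot, and variables do not carry over. Pictures are saved under pics/ and viewed, and the job is handed in when it is done.

Besides the shell and the picture viewer there is one more tool, called after "Call:" in YAML: its name, and indented under it one key for each argument. send_rows: Moves the arm, as the interface text tells. Its arguments: {"type":"object","properties":{"targets":{"type":"array"},"grip_force":{"type":"number"}},"required":["targets"]}

```bash
ls; mkdir -p pics; cat > h.py <<'E'
import numpy as np, cv2
from workcell import state, read_camera, job_done, find_in
def T_of(name,p,s=None):
    if name=='wrist':
        T=np.eye(4);T[:3,:3]=np.array(s['tcp_rot']);T[:3,3]=s['position'];return T@p['hand_eye']
    return np.array(p['T'])
def look(name,tag,queries=()):
    s=state();p=read_camera(name);T=T_of(name,p,s)
    cv2.imwrite(f'pics/{tag}.png',p['img'])
    for q in queries:
        for d in find_in(p,q)[:3]:
            l=np.array(d['location']);w=T[:3,:3]@l+T[:3,3];m=np.array(p['mtx'])@l
            print(name,q,round(d['confidence'],2),np.round(w,4),np.round(m[:2]/m[2],0))
    return s,p,T
E
python3 - <<'E'
from h import *
s=state();print(s)
for c in ('top','side'):
    look(c,c+'0',['jar_press','grinding_jar','stud','lever_grip','lever_tip','lever_pivot','beaker','timer','vial','white_bottle'])
E
```

```text
pics
{'time': 0.0, 'joint_positions': array([ 5.97438602e+01,  1.66879255e+01, -8.83049421e+00,  6.45551333e+01,
        8.69851035e-04,  8.20205305e+01]), 'joint_vel': array([ 0.05229796,  0.02163339, -0.09043965, -0.02718522,  0.0420023 ,
       -0.01339646]), 'joint_efforts': array([-5.00047645e-04, -5.37140000e+01,  3.31379485e+01,  1.59691845e-02,
       -3.84555469e-04, -5.55531216e-06]), 'position': array([0.1987722 , 0.48544734, 0.23074515]), 'tcp_rot': array([[-6.59948084e-04,  3.79078992e-01,  9.25364081e-01],
       [-1.10122254e-03,  9.25363446e-01, -3.79079517e-01],
       [-9.99999176e-01, -1.26920458e-03, -1.93241504e-04]]), 'wrist_force': array([-0.68991328, -0.76977036,  0.14160635]), 'moment': array([-0.04527845, -0.02192627,  0.006259  ]), 'width': 0.9984175623894082}
top jar_press 0.57 [0.5157 0.0883 0.037 ] [307. 211.]
top grinding_jar 0.85 [0.3727 0.0908 0.0433] [306. 259.]
top grinding_jar 0.75 [ 0.4494 -0.0794  0.0473] [363. 234.]
top grinding_jar 0.68 [ 0.5693 -0.0905  0.0469] [367. 194.]
top stud 0.68 [0.5177 0.0873 0.1639] [307. 205.]
top lever_tip 0.49 [0.
[... 422 characters left out ...]
.4225 0.3002 0.0142] [257. 227.]
side jar_press 0.61 [0.5079 0.0389 0.0296] [315. 257.]
side grinding_jar 0.81 [ 0.4478 -0.1032  0.0405] [313. 290.]
side grinding_jar 0.77 [ 0.5676 -0.1109  0.0326] [366. 283.]
side grinding_jar 0.76 [0.3678 0.0708 0.0341] [255. 261.]
side stud 0.81 [0.5204 0.0701 0.1751] [314. 197.]
side stud 0.34 [0.5061 0.0429 0.0301] [314. 256.]
side lever_grip 0.71 [0.5276 0.0764 0.1937] [316. 188.]
side lever_tip 0.6 [0.5246 0.0825 0.1962] [314. 187.]
side lever_pivot 0.69 [0.5157 0.074  0.1745] [312. 197.]
side lever_pivot 0.46 [ 0.4301 -0.2626  0.0347] [338. 348.]
side beaker 0.74 [ 0.6394 -0.2611  0.0407] [441. 313.]
side timer 0.74 [0.4255 0.3038 0.0123] [257. 227.]
```

View pics/top0.png

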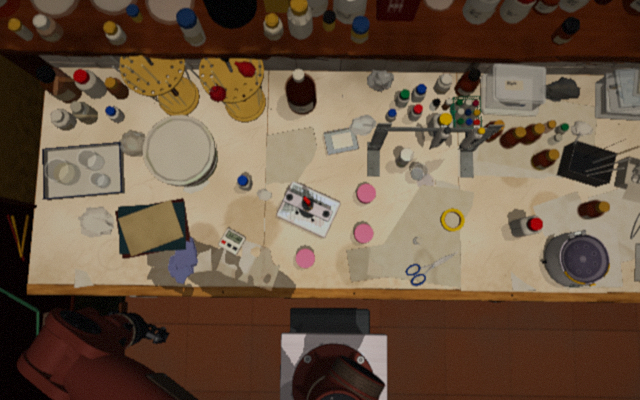

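View pics/side0.png

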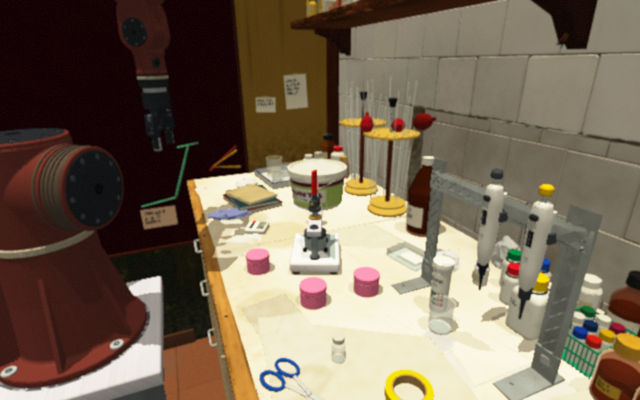

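```bash
python3 - <<'E'
from h import *
a=cv2.imread('pics/top0.png')[170:250,250:370];b=cv2.imread('pics/side0.png')[155:285,265:370]
cv2.imwrite('pics/top0z.png',cv2.resize(a,None,fx=6,fy=6,interpolation=cv2.INTER_CUBIC))
cv2.imwrite('pics/side0z.png',cv2.resize(b,None,fx=4.5,fy=4.5,interpolation=cv2.INTER_CUBIC))
E
```

```text
(no output)
```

View pics/top0z.png

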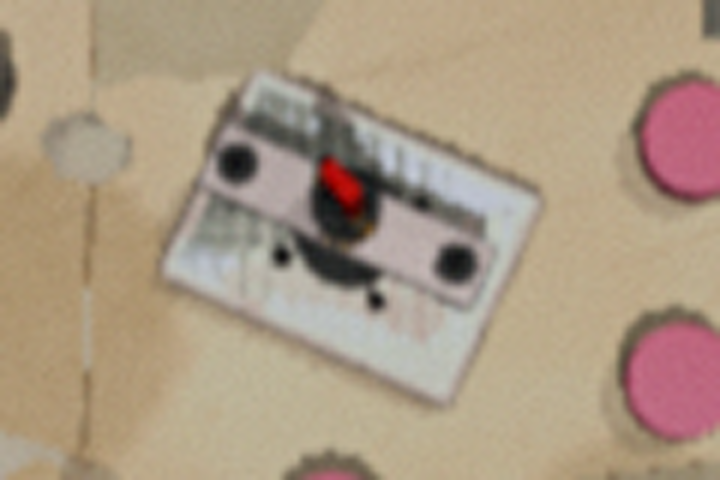

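View pics/side0z.png

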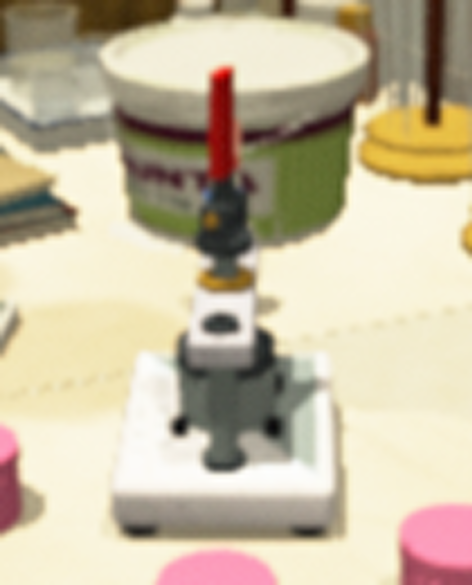

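```bash
python3 - <<'E'
from h import *
s=state();ps={c:read_camera(c) for c in('top','side','wrist')}
print(ps['wrist']['hand_eye'],ps['wrist']['mtx'])
for c in('top','side'): print(c,np.round(ps[c]['T'],3),ps[c]['mtx'][0])
def P(c):
    T=np.linalg.inv(ps[c]['T']);return np.array(ps[c]['mtx'])@T[:3]
def tri(a,b):
    X=cv2.triangulatePoints(P('top'),P('side'),np.array(a,float),np.array(b,float));return (X[:3]/X[3]).ravel()
def pr(c,X):
    u=P(c)@np.append(X,1);return u[:2]/u[2]
t=lambda x,y:(250+x/6,170+y/6)
d=lambda x,y:(265+x/4.5,155+y/4.5)
print('tip',tri(t(328,170),d(222,70)))
# bridge ends columns
for z in(.115,):
  for px in (t(237,162),t(456,262)):
    K=ps['top']['mtx'];T=ps['top']['T'];r=T[:3,:3]@np.linalg.inv(K)@[px[0],px[1],1];o=T[:3,3]
    print('col',o+r*(z-o[2])/r[2])
for X in([.517,.087,.16],[.517,.087,.24]):
  for c in('top','side'):print(X,c,pr(c,np.array(X)))
E
```

```text
[[ 6.39299276e-04 -3.03603767e-01  9.52798165e-01 -1.41202818e-01]
 [ 9.99999795e-01  2.24779235e-04 -5.99345532e-04  1.00542413e-03]
 [-3.22056815e-05  9.52798353e-01  3.03603848e-01 -7.86013623e-02]
 [ 0.00000000e+00  0.00000000e+00  0.00000000e+00  1.00000000e+00]] [[321.00282237   0.         313.44327624]
 [  0.         321.00282237 198.54270724]
 [  0.           0.           1.        ]]
top [[ 1.500e-02 -9.910e-01  1.340e-01  3.410e-01]
 [-1.000e+00 -1.500e-02  3.000e-03  4.400e-02]
 [-1.000e-03 -1.340e-01 -9.910e-01  1.591e+00]
 [ 0.000e+00  0.000e+00  0.000e+00  1.000e+00]] [514.86349039   0.         320.54579453]
side [[ 0.927 -0.148  0.344  0.227]
 [-0.374 -0.331  0.866 -0.693]
 [-0.015 -0.932 -0.363  0.479]
 [ 0.     0.     0.     1.   ]] [364.83054096   0.         317.79877996]
tip [0.52872743 0.09029589 0.2333232 ]
col [0.54753482 0.13855755 0.115     ]
col [0.50058172 0.03223939 0.115     ]
[0.517, 0.087, 0.16] top [306.682201   205.81955305]
[0.517, 0.087, 0.16] side [310.2580535  200.47354801]
[0.517, 0.087, 0.24] top [305.85138934 202.1092619 ]
[0.517, 0.087, 0.24] side [309.50485646 168.87682501]
```

Call:
send_rows:
  targets:
    - [0.0325,-0.04,0.012,0,0,0,100]
    - [0.0325,-0.04,0.012,0,0,0,100]
    - [0.0325,-0.04,0.012,0,0,0,100]
    - [0.0325,-0.04,0.012,0,0,0,100]
    - [0.0325,-0.04,0.012,0,0,0,100]
    - [0.0325,-0.04,0.012,0,0,0,100]
    - [0.0325,-0.04,0.012,0,0,0,100]
    - [0.0325,-0.04,0.012,0,0,0,100]
    - [0.0325,-0.04,0.012,0,0,0,100]
    - [0.0325,-0.04,0.012,0,0,0,100]

```text
time: 2.5
position: [0.5249, 0.0843, 0.3518]
tcp_rot: [[0.0, 0.379, 0.925], [0.0, 0.925, -0.379], [-1.0, 0.0, 0.0]]
wrist_force: [0.4, 0.6, -0.0]
width: 1.001
```

```bash
python3 - <<'E'
from h import *
s,p,T=look('wrist','w1',['lever_tip','lever_grip','stud','lever_pivot','jar_press','grinding_jar'])
print(s['time'],s['position'],s['joint_positions'],s['wrist_force'])
E
```

```text
wrist lever_tip 0.74 [0.5177 0.0857 0.2176] [311. 181.]
wrist lever_grip 0.93 [0.5261 0.0853 0.2239] [314. 191.]
wrist lever_grip 0.21 [ 0.6321 -0.2506  0.0368] [149. 291.]
wrist stud 0.73 [0.5183 0.0884 0.1857] [314. 172.]
wrist lever_pivot 0.78 [0.52   0.0886 0.1881] [315. 174.]
wrist jar_press 0.6 [0.5135 0.0903 0.0345] [314. 145.]
wrist grinding_jar 0.91 [0.3779 0.0969 0.0444] [278.  45.]
wrist grinding_jar 0.9 [ 0.5679 -0.0845  0.0416] [220. 223.]
wrist grinding_jar 0.81 [0.5018 0.0952 0.081 ] [314. 140.]
2.5 [0.52492175 0.08430094 0.3518139 ] [1.23909680e+00 1.55242220e+01 7.60266279e+00 8.20545767e+01
 5.30338933e-03 2.35239374e+01] [ 0.40942957  0.61682617 -0.03529747]
```

View pics/w1.png

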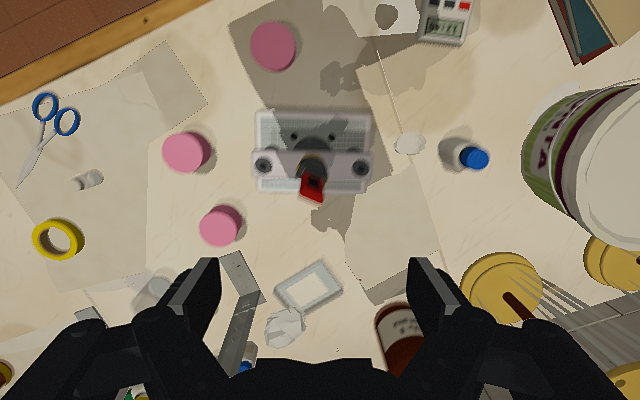

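```bash
python3 - <<'E'
from h import *
a=cv2.imread('pics/w1.png')[100:215,240:390]
cv2.imwrite('pics/w1z.png',cv2.resize(a,None,fx=5,fy=5,interpolation=cv2.INTER_CUBIC))
E
```

```text
(no output)
```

View pics/w1z.png

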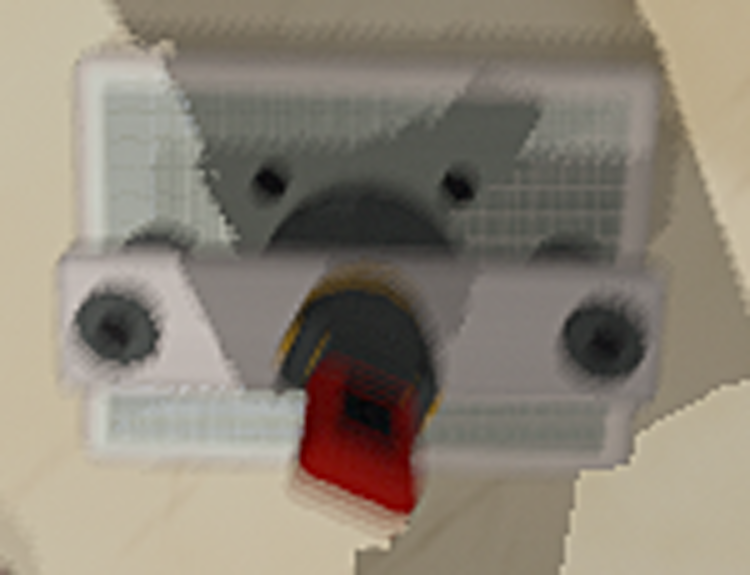

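```bash
cat >> h.py <<'E'
def ray(p,T,px,z):
    r=T[:3,:3]@np.linalg.inv(p['mtx'])@[px[0],px[1],1];o=T[:3,3]
    return o+r*(z-o[2])/r[2]
E
python3 - <<'E'
from h import *
s,p,T=look('wrist','w2',['lever_tip','lever_grip','stud','lever_pivot'])
a=p['img'][100:215,240:390]
cv2.imwrite('pics/w2z.png',cv2.resize(a,None,fx=5,fy=5,interpolation=cv2.INTER_CUBIC))
t=lambda x,y:(240+x/5,100+y/5)
for n,x,y,z in(('c1',117,325,.119),('c2',603,340,.119),('tL',300,465,.235),('tR',410,515,.235),('tL',300,465,.23),('tR',410,515,.23)):
    print(n,ray(p,T,t(x,y),z))
hsv=cv2.cvtColor(p['img'],cv2.COLOR_BGR2HSV)
print(s['moment'],s['wrist_force'],s['position'])
E
```

```text
wrist lever_tip 0.84 [0.5185 0.0883 0.2198] [312. 184.]
wrist lever_grip 0.87 [0.5248 0.0859 0.2218] [312. 192.]
wrist stud 0.84 [0.5157 0.0901 0.1875] [313. 172.]
wrist lever_pivot 0.74 [0.5167 0.0916 0.1865] [315. 172.]
c1 [0.49996402 0.0331116  0.119     ]
c2 [0.54677229 0.13821644 0.119     ]
tL [0.51793365 0.07757638 0.235     ]
tR [0.53308526 0.09135447 0.235     ]
tL [0.51923421 0.07680549 0.23      ]
tR [0.53468011 0.09085119 0.23      ]
[-0.00446578  0.01930286 -0.00286631] [ 0.30286305  0.07631586 -0.18833218] [0.52327685 0.0866406  0.35118326]
```

View pics/w2z.png

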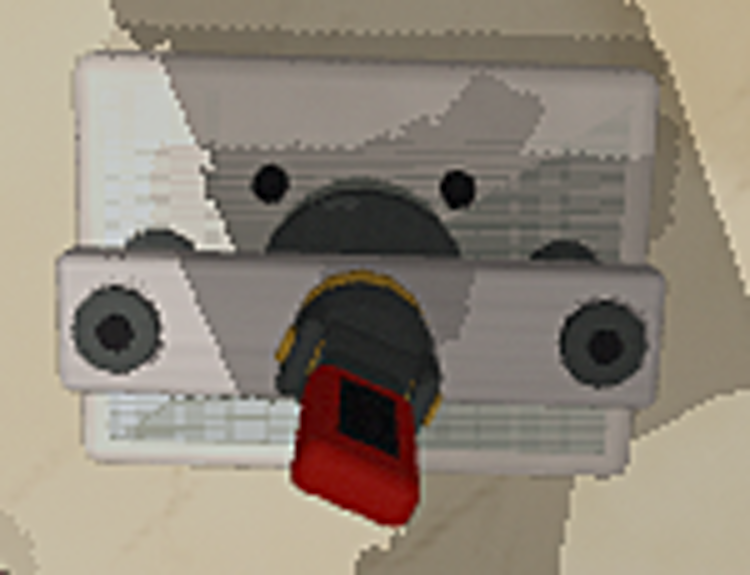

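```bash
python3 - <<'E'
from h import *
a=cv2.imread('pics/w2.png')[150:210,290:335]
a=cv2.resize(a,None,fx=10,fy=10,interpolation=cv2.INTER_CUBIC);a=cv2.convertScaleAbs(a,alpha=1.6,beta=10)
cv2.imwrite('pics/w2zz.png',a)
E
```

```text
(no output)
```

View pics/w2zz.png

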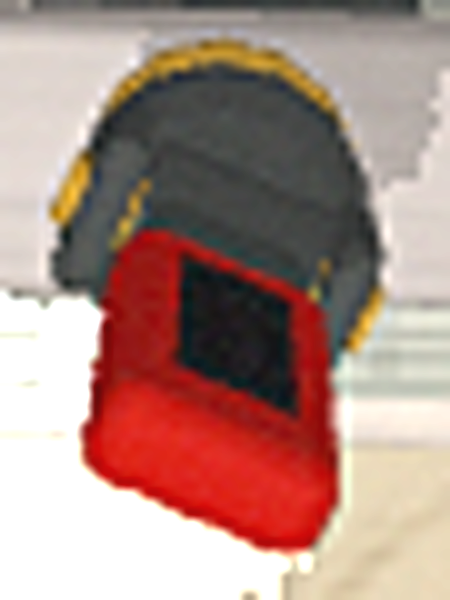

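```bash
python3 - <<'E'
from h import *
s=state();p=read_camera('wrist');T=T_of('wrist',p,s)
t=lambda x,y:(290+x/10-.45,150+y/10-.45)
def seg(n,a,b,z):
    A,B=ray(p,T,t(*a),z),ray(p,T,t(*b),z);d=B-A
    print(n,z,np.round((A+B)/2,4),'len',round(np.linalg.norm(d),4),'yaw',round(np.degrees(np.arctan2(d[1],d[0])),1))
for z in(.23,.235,.24):
    seg('near',(105,378),(330,452),z);seg('far',(88,460),(300,548),z);seg('mid',(93,410),(330,500),z)
for z in(.15,.155,.16):seg('pin',(68,190),(368,320),z)
seg('press',((117/5-50)*10,(325/5-50)*10),((603/5-50)*10,(340/5-50)*10),.119)
E
```

```text
near 0.23 [0.5218 0.0862 0.23  ] len 0.0203 yaw 48.9
far 0.23 [0.5284 0.0813 0.23  ] len 0.0199 yaw 44.2
mid 0.23 [0.5249 0.0843 0.23  ] len 0.0218 yaw 46.1
near 0.235 [0.5205 0.0867 0.235 ] len 0.0199 yaw 48.9
far 0.235 [0.527  0.0819 0.235 ] len 0.0195 yaw 44.2
mid 0.235 [0.5235 0.085  0.235 ] len 0.0214 yaw 46.1
near 0.24 [0.5191 0.0873 0.24  ] len 0.0195 yaw 48.9
far 0.24 [0.5255 0.0826 0.24  ] len 0.0191 yaw 44.2
mid 0.24 [0.5221 0.0856 0.24  ] len 0.021 yaw 46.1
pin 0.15 [0.5265 0.0838 0.15  ] len 0.0359 yaw 43.8
pin 0.155 [0.5254 0.0843 0.155 ] len 0.0354 yaw 43.8
pin 0.16 [0.5243 0.0847 0.16  ] len 0.0349 yaw 43.8
press 0.119 [0.5232 0.0851 0.119 ] len 0.1151 yaw 66.0
```

Call:
send_rows:
  targets:
    - [0,0,0,0,0,9.7,60]
    - [0,0,0,0,0,9.7,60]
    - [0,0,0,0,0,9.7,60]
    - [0,0,0,0,0,9.7,60]
    - [0,0,0,0,0,9.7,60]
    - [0,0,0,0,0,9.7,60]
    - [0,0,0,0,0,9.6,60]
    - [0,0,0,0,0,0,60]

```text
time: 4.15
position: [0.5239, 0.086, 0.3513]
tcp_rot: [[-0.0, -0.713, 0.701], [0.0, 0.701, 0.713], [-1.0, 0.0, 0.0]]
wrist_force: [-0.8, 0.2, -0.5]
width: 0.597
```

```bash
python3 - <<'E'
from h import *
s,p,T=look('wrist','w3',['lever_tip','lever_grip'])
for i in range(4):
    s=state();print(s['position'],np.degrees(np.arctan2(s['tcp_rot'][1,1],s['tcp_rot'][0,1])),s['joint_positions'][5],s['moment'],s['wrist_force']);read_camera('top')
E
```

```text
wrist lever_tip 0.72 [0.5182 0.08   0.2295] [312. 182.]
wrist lever_grip 0.96 [0.5235 0.0815 0.2323] [309. 188.]
wrist lever_grip 0.26 [0.5187 0.0832 0.1678] [314. 169.]
[0.52396548 0.08589003 0.35129951] 135.3383660294656 -43.92061578240952 [-0.07725171  0.00432805  0.01690836] [0.21540661 0.12078257 0.48994267]
[0.52398736 0.08589408 0.3513276 ] 135.37759247275844 -43.95936289706288 [-0.00982161 -0.04220357  0.02662002] [ 0.24001478 -0.58886046  0.2472432 ]
[0.52398787 0.08584397 0.35130654] 135.40646923364076 -43.99255342010343 [ 0.03138323  0.0133933  -0.00507955] [0.4052812  0.30721861 0.12037138]
[0.52399201 0.08586394 0.35128944] 135.43460446427008 -44.020562426688784 [ 0.02640467 -0.04152363  0.00196295] [-0.45893903 -0.06822161 -0.01759262]
```

View pics/w3.png

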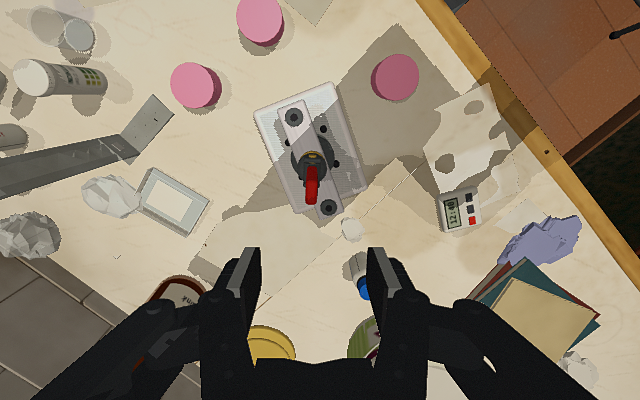

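```bash
python3 - <<'E'
from h import *
a=cv2.imread('pics/w3.png')[130:215,280:345]
a=cv2.resize(a,None,fx=7,fy=7,interpolation=cv2.INTER_CUBIC);a=cv2.convertScaleAbs(a,alpha=1.6,beta=10)
cv2.imwrite('pics/w3z.png',a)
E
```

```text
(no output)
```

View pics/w3z.png

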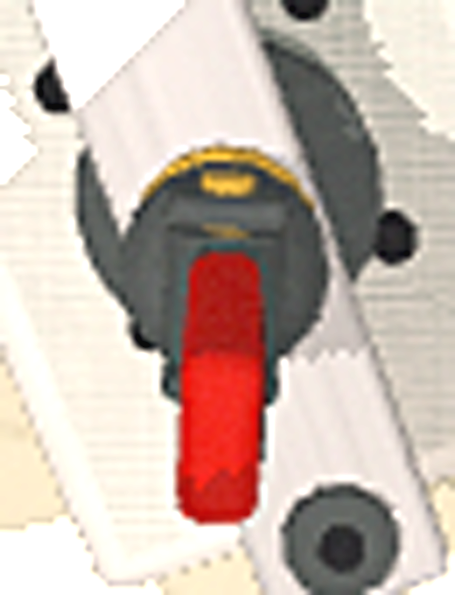

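```bash
python3 - <<'E'
from h import *
s=state();p=read_camera('wrist');T=T_of('wrist',p,s)
t=lambda x,y:(280+x/7-.43,130+y/7-.43)
for z in(.23,.235,.24):
    print(z,*[np.round(ray(p,T,t(*q),z)[:2],4) for q in((225,350),(218,518),(221,433))])
    d=ray(p,T,t(218,518),z)-ray(p,T,t(225,350),z);print(np.linalg.norm(d),np.degrees(np.arctan2(d[1],d[0])))
for z in (.155,.16): print('pin/head',ray(p,T,t(232,185),z))
E
```

```text
0.23 [0.5169 0.0782] [0.5325 0.0927] [0.5246 0.0852]
0.021334417917200713 43.045001767064534
0.235 [0.516  0.0773] [0.5313 0.0916] [0.5235 0.0842]
0.020928056288752998 43.04500176706447
0.24 [0.5151 0.0764] [0.5301 0.0904] [0.5225 0.0832]
0.020521694660305168 43.04500176706453
pin/head [0.51181972 0.07387134 0.155     ]
pin/head [0.51118577 0.07324869 0.16      ]
```

Call:
send_rows:
  targets:
    - [-0.0005,-0.0013,0,0,0,-2.4,60]
    - [0,0,-0.04,0,0,0,60]
    - [0,0,-0.04,0,0,0,60]
    - [0,0,-0.04,0,0,0,55]
    - [0,0,-0.03,0,0,0,50]
    - [0,0,-0.009,0,0,0,40]
    - [0,0,0,0,0,0,40]
  grip_force: 30

```text
time: 5.42
position: [0.5236, 0.0845, 0.1926]
tcp_rot: [[-0.0, -0.683, 0.73], [-0.0, 0.73, 0.683], [-1.0, 0.0, -0.0]]
wrist_force: [0.3, -0.4, 1.0]
width: 0.403
```

```bash
python3 - <<'E'
from h import *
s,p,T=look('wrist','w4')
s,p,T=look('side','s4')
cv2.imwrite('pics/s4z.png',cv2.resize(p['img'][120:250,240:390],None,fx=5,fy=4.5,interpolation=cv2.INTER_CUBIC))
print(s['position'],s['wrist_force'],s['moment'])
E
```

```text
[0.52408765 0.08452598 0.19324706] [-0.21172866  0.69634599 -0.28866018] [0.00642734 0.01933751 0.01650817]
```

View pics/w4.png

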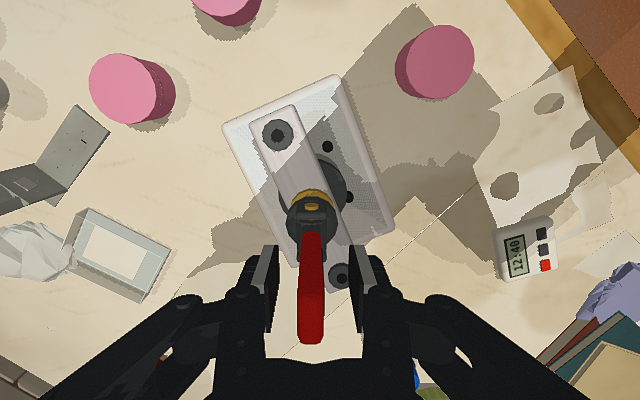

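View pics/s4z.png

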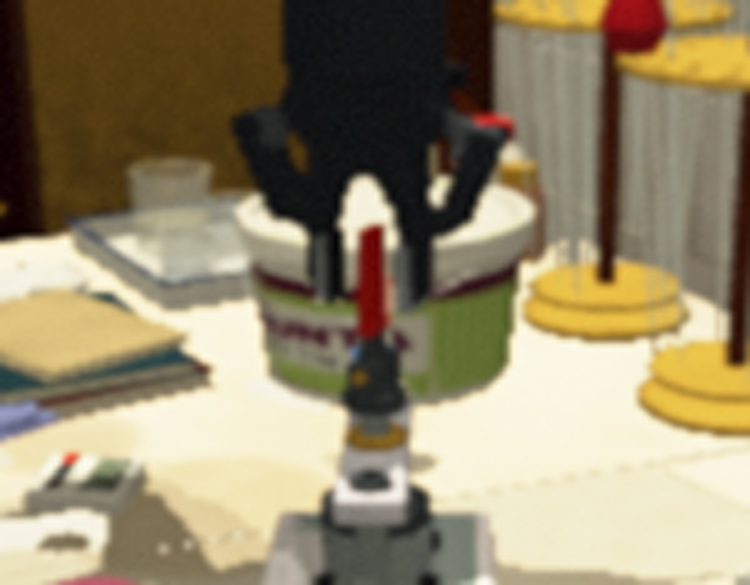

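Call:
send_rows:
  targets:
    - [0,0,0,0,0,0,25]
    - [0,0,0,0,0,0,15]
    - [0,0,0,0,0,0,8]
    - [0,0,0,0,0,0,8]
    - [0,0,0,0,0,0,5]
    - [0,0,0,0,0,0,5]
  grip_force: 30

```text
time: 6.28
position: [0.5244, 0.0841, 0.193]
tcp_rot: [[0.002, -0.683, 0.73], [-0.001, 0.73, 0.683], [-1.0, -0.002, 0.001]]
wrist_force: [2.1, -4.5, 6.6]
width: 0.113
```

```bash
cat > log.py <<'E'
from h import *
import json,os
# averaged reading (holds still, 0.05 s per camera call)
F=[];M=[]
for i in range(4):
    s=state();F.append(s['wrist_force']);M.append(s['moment']);read_camera('top')
s=state()
F=np.mean(F,0);M=np.mean(M,0);R=np.array(s['tcp_rot'])
yaw=np.degrees(np.arctan2(R[1,1],R[0,1]))
print('t',round(s['time'],2),'pos',np.round(s['position'],4),'yaw',round(yaw,2),'J6',round(s['joint_positions'][5],1),'F',np.round(F,2),'M',np.round(M,3),'w',round(s['width'],3),'tau6',round(s['joint_efforts'][5],3))
# moment about bolt axis for different assumption
r=np.array(s['position'])[:2]-[.5235,.0845]
print('F in tool y,z:',round(F@R[:,1],2),round(F@R[:,2],2))
E
python3 log.py
```

```text
t 6.47 pos [0.5244 0.0841 0.193 ] yaw 133.11 J6 -41.9 F [ 2.8  -4.49  5.99] M [-1.026 -0.606  0.087] w 0.118 tau6 0.046
F in tool y,z: -5.2 -1.02
```

Call:
send_rows:
  targets:
    - [0.0007,-0.0007,0.001,0,0,0,5]
    - [0,0,0,0,0,-3,5]
    - [0,0,-0.0001,0,0,-3,5]
    - [0,0,-0.0001,0,0,-3,5]
    - [0,0,-0.0001,0,0,-3,5]
  grip_force: 50

```text
time: 7.1
position: [0.5244, 0.0839, 0.1927]
tcp_rot: [[0.0, -0.515, 0.857], [0.0, 0.857, 0.515], [-1.0, 0.0, 0.0]]
wrist_force: [4.6, -1.5, -2.2]
width: 0.112
```

```bash
cat > q.py <<'E'
from h import *
L=[]
for i in range(3):
    s=state();R=np.array(s['tcp_rot']);F=np.array(s['wrist_force'])
    L.append([s['moment'][2],s['joint_efforts'][5]])
    if i==0: s0=s
    if i<2: read_camera('top')
R=np.array(s['tcp_rot']);F=np.array(s['wrist_force'])
print('t',round(s['time'],2),'pos',np.round(s['position'],4),'yaw',round(np.degrees(np.arctan2(R[1,1],R[0,1])),2),'J6',round(s['joint_positions'][5],1),'F',np.round(F,1),'Fyz',np.round([F@R[:,1],F@R[:,2]],1),'Mz',np.round(np.array(L)[:,0],3),'t6',np.round(np.array(L)[:,1],3),'w',round(s['width'],3))
E
python3 q.py
```

```text
t 7.2 pos [0.5244 0.0839 0.1927] yaw 121.09 J6 -29.9 F [ 4.9 -1.2 -2.6] Fyz [-3.6  3.6] Mz [ 0.067  0.009 -0.111] t6 [-0.621 -0.43   0.503] w 0.111
```

Call:
send_rows:
  targets:
    - [0.0003,0,0,0,0,-3,5]
    - [0,0,-0.0001,0,0,-3,5]
    - [0,0,-0.0001,0,0,-3,5]
    - [0,0,-0.0001,0,0,-3,5]

```text
time: 7.7
position: [0.5245, 0.0839, 0.1923]
tcp_rot: [[-0.0, -0.327, 0.945], [0.0, 0.945, 0.327], [-1.0, 0.0, -0.0]]
wrist_force: [3.5, -1.1, -4.4]
width: 0.112
```

```bash
sed -i 's/range(3)/range(6)/; s/i<2/i<5/' q.py; python3 q.py
```

```text
t 7.95 pos [0.5244 0.0839 0.1923] yaw 109.22 J6 -18.0 F [ 4.9 -2.5 -7.2] Fyz [-4.   3.8] Mz [ 0.051  0.    -0.12  -0.047 -0.064 -0.09 ] t6 [-0.618 -0.399  0.508  0.17  -0.01  -0.112] w 0.109
```

Call:
send_rows:
  targets:
    - [0.0006,-0.0004,-0.0005,0,0,-3,5]
    - [0,0,-0.0001,0,0,-3,5]
    - [0,0,-0.0001,0,0,-3,5]
    - [0,0,-0.0001,0,0,-1.5,5]
    - [0,0,0,0,0,-1,5]
    - [0,0,-0.0001,0,0,-1,5]

```text
time: 8.7
position: [0.5247, 0.0837, 0.1918]
tcp_rot: [[-0.001, -0.115, 0.993], [0.001, 0.993, 0.115], [-1.0, 0.001, -0.001]]
wrist_force: [-0.6, 1.2, 0.1]
width: 0.111
```

```bash
python3 q.py
```

```text
t 8.95 pos [0.5248 0.0837 0.1918] yaw 96.65 J6 -5.5 F [-1.6  2.6  0.8] Fyz [ 2.7 -1.3] Mz [ 0.071  0.047  0.013 -0.056 -0.05  -0.088] t6 [-0.183 -0.129  0.194  0.073  0.014 -0.004] w 0.109
```

Call:
send_rows:
  targets:
    - [0,0,-0.0001,0,0,-3,5]
    - [0,0,-0.0001,0,0,-3,5]
    - [0,0,-0.0001,0,0,-3,5]
    - [0,0,-0.0001,0,0,-1.5,5]
    - [0,0,0,0,0,-1,5]
    - [0,0,-0.0001,0,0,-1,5]

```text
time: 9.7
position: [0.5249, 0.0835, 0.1913]
tcp_rot: [[-0.0, 0.103, 0.995], [0.0, 0.995, -0.103], [-1.0, 0.0, -0.0]]
wrist_force: [-3.2, 2.5, 3.4]
width: 0.106
```

```bash
sed -i 's/range(6)/range(2)/; s/i<5/i<1/' q.py; python3 q.py
```

```text
t 9.75 pos [0.5249 0.0836 0.1913] yaw 84.05 J6 7.1 F [-3.6  2.2  3. ] Fyz [ 1.8 -3.8] Mz [0.008 0.007] t6 [-0.182 -0.132] w 0.109
```

Call:
send_rows:
  targets:
    - [0,0,-0.0001,0,0,-3,5]
    - [0,0,-0.0001,0,0,-3,5]
    - [0,0,-0.0001,0,0,-3,5]
    - [0,0,-0.0001,0,0,-1.5,5]
    - [0,0,0,0,0,-1,5]
    - [0,0,-0.0001,0,0,-1,5]

```text
time: 10.5
position: [0.525, 0.0835, 0.1908]
tcp_rot: [[-0.0, 0.316, 0.949], [0.0, 0.949, -0.316], [-1.0, 0.0, -0.0]]
wrist_force: [-4.5, 2.7, 4.8]
width: 0.118
```

```bash
python3 q.py
```

```text
t 10.55 pos [0.525  0.0835 0.1909] yaw 71.53 J6 19.6 F [-4.2  3.6  5.2] Fyz [ 2.1 -5.1] Mz [-0.01   0.039] t6 [-0.196 -0.092] w 0.105
```

Call:
send_rows:
  targets:
    - [-0.0005,0.0003,0.0002,0,0,-3,5]
    - [0,0,-0.0001,0,0,-3,5]
    - [0,0,-0.0001,0,0,-3,5]
    - [0,0,-0.0001,0,0,-1.5,5]
    - [0,0,0,0,0,-1,5]
    - [0,0,-0.0001,0,0,-1,5]

```text
time: 11.3
position: [0.5248, 0.0836, 0.1905]
tcp_rot: [[0.0, 0.514, 0.858], [-0.0, 0.858, -0.514], [-1.0, -0.0, 0.0]]
wrist_force: [-0.1, 1.2, -0.8]
width: 0.111
```

```bash
python3 q.py
```

```text
t 11.35 pos [0.5248 0.0835 0.1905] yaw 59.03 J6 32.1 F [-0.8  1.2 -0.8] Fyz [ 0.6 -1.3] Mz [0.076 0.08 ] t6 [-0.172 -0.122] w 0.11
```

Call:
send_rows:
  targets:
    - [0,0,-0.0001,0,0,-3,5]
    - [0,0,-0.0001,0,0,-3,5]
    - [0,0,-0.0001,0,0,-3,5]
    - [0,0,-0.0001,0,0,-1.5,5]
    - [0,0,0,0,0,-1,5]
    - [0,0,-0.0001,0,0,-1,5]

```text
time: 12.1
position: [0.5248, 0.0836, 0.1901]
tcp_rot: [[0.0, 0.687, 0.726], [-0.0, 0.726, -0.687], [-1.0, -0.0, 0.0]]
wrist_force: [0.5, -0.9, -1.0]
width: 0.111
```

```bash
python3 q.py
```

```text
t 12.15 pos [0.5247 0.0836 0.1901] yaw 46.53 J6 44.6 F [-0.3  0.1 -1.8] Fyz [-0.1 -0.3] Mz [0.058 0.049] t6 [-0.171 -0.12 ] w 0.106
```

Call:
send_rows:
  targets:
    - [0,0,-0.0001,0,0,-3,5]
    - [0,0,-0.0001,0,0,-3,5]
    - [0,0,-0.0001,0,0,-3,5]
    - [0,0,-0.0001,0,0,-1.5,5]
    - [0,0,0,0,0,-1,5]
    - [0,0,-0.0001,0,0,-1,5]

```text
time: 12.9
position: [0.5247, 0.0836, 0.1897]
tcp_rot: [[0.0, 0.828, 0.56], [-0.0, 0.56, -0.828], [-1.0, -0.0, 0.0]]
wrist_force: [1.6, -1.4, -0.8]
width: 0.111
```

```bash
python3 q.py
```

```text
t 12.95 pos [0.5247 0.0836 0.1897] yaw 34.04 J6 57.1 F [ 1.  -0.3 -1.6] Fyz [0.6 0.8] Mz [0.049 0.048] t6 [-0.171 -0.121] w 0.109
```

Call:
send_rows:
  targets:
    - [0,0,-0.0001,0,0,-3,5]
    - [0,0,-0.0001,0,0,-3,5]
    - [0,0,-0.0001,0,0,-3,5]
    - [0,0,-0.0001,0,0,-1.5,5]
    - [0,0,0,0,0,-1,5]
    - [0,0,-0.0001,0,0,-1,5]

```text
time: 13.7
position: [0.5247, 0.0836, 0.1892]
tcp_rot: [[0.0, 0.93, 0.368], [-0.0, 0.368, -0.93], [-1.0, 0.0, 0.0]]
wrist_force: [-0.2, -2.8, 0.2]
width: 0.108
```

```bash
python3 q.py
```

```text
t 13.75 pos [0.5247 0.0836 0.1892] yaw 21.53 J6 69.6 F [ 1.2 -2.3 -0.5] Fyz [0.2 2.5] Mz [0.025 0.033] t6 [-0.174 -0.123] w 0.108
```

Call:
send_rows:
  targets:
    - [0,-0.0002,-0.0001,0,0,-3,5]
    - [0,0,-0.0001,0,0,-3,5]
    - [0,0,-0.0001,0,0,-3,5]
    - [0,0,-0.0001,0,0,-1.5,5]
    - [0,0,0,0,0,-1,5]
    - [0,0,-0.0001,0,0,-1,5]

```text
time: 14.5
position: [0.5247, 0.0835, 0.1887]
tcp_rot: [[0.0, 0.987, 0.158], [-0.0, 0.158, -0.987], [-1.0, 0.0, 0.0]]
wrist_force: [0.1, -2.3, 2.1]
width: 0.113
```

```bash
python3 q.py
```

```text
t 14.55 pos [0.5247 0.0835 0.1888] yaw 9.04 J6 82.1 F [ 0.4 -2.6  2.9] Fyz [-0.   2.7] Mz [0.044 0.059] t6 [-0.178 -0.127] w 0.109
```

Call:
send_rows:
  targets:
    - [0,0,-0.0001,0,0,-3,5]
    - [0,0,-0.0001,0,0,-3,5]
    - [0,0,-0.0001,0,0,-3,5]
    - [0,0,-0.0001,0,0,-1.5,5]
    - [0,0,0,0,0,-1,5]
    - [0,0,-0.0001,0,0,-1,5]

```text
time: 15.3
position: [0.5247, 0.0835, 0.1883]
tcp_rot: [[0.0, 0.998, -0.059], [-0.0, -0.059, -0.998], [-1.0, 0.0, 0.0]]
wrist_force: [-0.7, -1.8, 3.9]
width: 0.107
```

```bash
python3 q.py
```

```text
t 15.35 pos [0.5247 0.0835 0.1883] yaw -3.46 J6 94.6 F [ 0.3 -2.   4.5] Fyz [0.4 1.9] Mz [0.099 0.112] t6 [-0.182 -0.132] w 0.107
```

Call:
send_rows:
  targets:
    - [0,-0.0003,0.0002,0,0,-3,5]
    - [0,0,-0.0001,0,0,-3,5]
    - [0,0,-0.0001,0,0,-2,5]
    - [0,0,-0.0001,0,0,-1,5]
    - [0,0,0,0,0,-1,5]

```text
time: 15.98
position: [0.5246, 0.0834, 0.188]
tcp_rot: [[0.0, 0.973, -0.232], [0.0, -0.232, -0.973], [-1.0, -0.0, -0.0]]
wrist_force: [0.5, 0.2, 2.2]
width: 0.111
```

```bash
python3 q.py
```

```text
t 16.02 pos [0.5246 0.0833 0.1879] yaw -13.46 J6 104.6 F [ 0.8 -0.1  0.7] Fyz [ 0.8 -0.1] Mz [0.069 0.048] t6 [-0.17  -0.124] w 0.112
```

Call:
send_rows:
  targets:
    - [0,0,-0.0001,0,0,-3,5]
    - [0,0,-0.0001,0,0,-2,5]
    - [0,0,-0.0001,0,0,-1,5]
    - [0,0,0,0,0,-1,5]

```text
time: 16.52
position: [0.5246, 0.0833, 0.1877]
tcp_rot: [[-0.0, 0.937, -0.349], [0.0, -0.349, -0.937], [-1.0, -0.0, -0.0]]
wrist_force: [1.1, -0.4, 2.5]
width: 0.111
```

```bash
python3 q.py
```

```text
t 16.57 pos [0.5246 0.0833 0.1877] yaw -20.46 J6 111.6 F [ 0.5 -0.1  1.9] Fyz [ 0.5 -0.1] Mz [0.1   0.029] t6 [-0.17  -0.125] w 0.111
```

Call:
send_rows:
  targets:
    - [0,0,-0.0001,0,0,-3,5]
    - [0,0,0,0,0,-2,5]
    - [0,0,-0.0001,0,0,-1,5]
    - [0,0,0,0,0,-1,5]

```text
time: 17.08
position: [0.5246, 0.0833, 0.1875]
tcp_rot: [[-0.0, 0.888, -0.46], [0.0, -0.46, -0.888], [-1.0, -0.0, -0.0]]
wrist_force: [0.2, 0.6, 2.0]
width: 0.11
```

```bash
python3 q.py
```

```text
t 17.12 pos [0.5246 0.0833 0.1875] yaw -27.46 J6 118.6 F [1.5 1.1 2.3] Fyz [ 0.8 -1.7] Mz [0.088 0.011] t6 [-0.169 -0.124] w 0.11
```

Call:
send_rows:
  targets:
    - [0,0,-0.0001,0,0,-3,5]
    - [0,0,-0.0001,0,0,-2,5]
    - [0,0,0,0,0,-1,5]
    - [0,0,0,0,0,-1,5]

```text
time: 17.62
position: [0.5246, 0.0833, 0.1873]
tcp_rot: [[-0.0, 0.825, -0.565], [0.0, -0.565, -0.825], [-1.0, -0.0, -0.0]]
wrist_force: [-1.4, 1.3, 1.2]
width: 0.11
```

```bash
python3 q.py
```

```text
t 17.68 pos [0.5246 0.0833 0.1872] yaw -34.46 J6 125.6 F [-1.   1.2  0.8] Fyz [-1.5 -0.4] Mz [0.068 0.059] t6 [-0.168 -0.123] w 0.11
```

Call:
send_rows:
  targets:
    - [0,0,-0.0001,0,0,-3,5]
    - [0,0,-0.0001,0,0,-2,5]
    - [0,0,-0.0001,0,0,-1,5]
    - [0,0,0,0,0,-1,5]

```text
time: 18.18
position: [0.5245, 0.0833, 0.187]
tcp_rot: [[-0.0, 0.75, -0.661], [0.0, -0.661, -0.75], [-1.0, -0.0, 0.0]]
wrist_force: [-0.8, 2.0, 1.4]
width: 0.109
```

```bash
python3 q.py
```

```text
t 18.23 pos [0.5245 0.0833 0.187 ] yaw -41.46 J6 132.6 F [-0.9  1.7  1.8] Fyz [-1.8 -0.7] Mz [0.124 0.083] t6 [-0.156 -0.109] w 0.105
```

Call:
send_rows:
  targets:
    - [0,0,-0.0001,0,0,-3,5]
    - [0,0,-0.0001,0,0,-2,5]
    - [0,0,0,0,0,-1,5]
    - [0,0,0,0,0,-1,5]

```text
time: 18.73
position: [0.5245, 0.0833, 0.1868]
tcp_rot: [[-0.0, 0.664, -0.748], [0.0, -0.748, -0.664], [-1.0, -0.0, 0.0]]
wrist_force: [-1.2, 1.5, 1.8]
width: 0.109
```

```bash
python3 q.py
```

```text
t 18.77 pos [0.5246 0.0833 0.1868] yaw -48.46 J6 139.6 F [-1.6  1.7  2.3] Fyz [-2.3  0.1] Mz [0.164 0.044] t6 [-0.111 -0.065] w 0.108
```

Call:
send_rows:
  targets:
    - [0,0,-0.0001,0,0,-3,5]
    - [0,0,-0.0001,0,0,-2,5]
    - [0,0,-0.0001,0,0,-1,5]
    - [0,0,0,0,0,-1,5]

```text
time: 19.27
position: [0.5245, 0.0833, 0.1866]
tcp_rot: [[-0.0, 0.568, -0.823], [0.0, -0.823, -0.568], [-1.0, -0.0, -0.0]]
wrist_force: [-1.2, 3.4, 5.5]
width: 0.113
```

```bash
python3 q.py
```

```text
t 19.32 pos [0.5245 0.0833 0.1866] yaw -55.45 J6 146.6 F [-2.1  2.6  4.7] Fyz [-3.4  0.2] Mz [0.178 0.172] t6 [-0.054  0.008] w 0.112
```

Call:
send_rows:
  targets:
    - [-0.0002,0.0003,0.0003,0,0,-3,5]
    - [0,0,-0.0001,0,0,-2,5]
    - [0,0,-0.0001,0,0,-1,5]
    - [0,0,0,0,0,-1,5]

```text
time: 19.82
position: [0.5244, 0.0834, 0.1865]
tcp_rot: [[-0.0, 0.463, -0.886], [-0.0, -0.886, -0.463], [-1.0, 0.0, 0.0]]
wrist_force: [-0.4, 0.3, 0.1]
width: 0.109
```

```bash
python3 q.py
```

```text
t 19.88 pos [0.5244 0.0833 0.1865] yaw -62.47 J6 153.6 F [ 0.6  0.  -0.2] Fyz [ 0.3 -0.5] Mz [0.167 0.18 ] t6 [-0.018  0.022] w 0.11
```

Call:
send_rows:
  targets:
    - [0,0,-0.0001,0,0,-3,5]
    - [0,0,-0.0001,0,0,-2,5]
    - [0,0,0,0,0,-1,5]
    - [0,0,0,0,0,-1,5]

```text
time: 20.38
position: [0.5244, 0.0834, 0.1863]
tcp_rot: [[-0.0, 0.352, -0.936], [-0.0, -0.936, -0.352], [-1.0, 0.0, 0.0]]
wrist_force: [-1.2, -0.5, -2.1]
width: 0.113
```

```bash
python3 q.py
```

```text
t 20.43 pos [0.5244 0.0834 0.1863] yaw -69.47 J6 160.6 F [ 0.9 -0.5 -1.6] Fyz [ 0.8 -0.6] Mz [0.24  0.237] t6 [0.024 0.068] w 0.11
```

Call:
send_rows:
  targets:
    - [0,0,-0.0001,0,0,-3,5]
    - [0,0,-0.0001,0,0,-3,5]
    - [0,0,-0.0001,0,0,-2,5]
    - [0,0,0,0,0,-1.5,5]
    - [0,0,0,0,0,-1,5]

```text
time: 21.05
position: [0.5244, 0.0834, 0.186]
tcp_rot: [[-0.0, 0.175, -0.985], [-0.0, -0.985, -0.175], [-1.0, 0.0, 0.0]]
wrist_force: [1.0, -1.6, -0.3]
width: 0.109
```

```bash
python3 q.py; python3 log.py
```

```text
t 21.1 pos [0.5244 0.0835 0.186 ] yaw -79.96 J6 171.1 F [-0.1 -1.4 -0.8] Fyz [1.4 0.4] Mz [0.333 0.3  ] t6 [0.169 0.175] w 0.111
t 21.3 pos [0.5244 0.0835 0.1861] yaw -79.86 J6 171.0 F [-0.   -1.06 -1.05] M [-0.352  0.011  0.275] w 0.111 tau6 0.242
F in tool y,z: 1.04 0.19
```

Call:
send_rows:
  targets:
    - [0,0,0,0,0,0,20]
    - [0,0,0,0,0,0,30]
    - [0,0,0,0,0,0,40]
    - [0,0,0,0,0,0,40]
    - [0,0,0.02,0,0,0,40]
    - [0,0,0.03,0,0,0,40]
    - [0,0,0.03,0,0,0,40]
    - [0,0,0.03,0,0,0,40]
    - [0,0,0.03,0,0,0,40]
    - [0,0,0,0,0,0,40]

```text
time: 22.55
position: [0.5255, 0.0836, 0.3282]
tcp_rot: [[0.004, 0.176, -0.984], [0.0, -0.984, -0.176], [-1.0, 0.001, -0.004]]
wrist_force: [0.5, -0.4, -0.1]
width: 0.401
```

```bash
python3 - <<'E'
from h import *
read_camera('top')
s,p,T=look('wrist','w5',['lever_tip','lever_grip','white_bottle','beaker'])
print(s['time'],s['position'],s['wrist_force'],s['moment'])
a=p['img'][60:260,200:430]
cv2.imwrite('pics/w5z.png',cv2.resize(a,None,fx=3.4,fy=3,interpolation=cv2.INTER_CUBIC))
E
```

```text
wrist lever_tip 0.79 [0.5273 0.0817 0.2193] [318. 194.]
wrist lever_grip 0.78 [0.534  0.0832 0.2254] [317. 188.]
wrist white_bottle 0.75 [0.6022 0.2719 0.0696] [165.  68.]
wrist white_bottle 0.66 [0.5321 0.0901 0.2194] [308. 187.]
wrist beaker 0.76 [ 0.6412 -0.2507  0.0411] [585. 114.]
22.6 [0.52491051 0.08354543 0.32667239] [ 0.15447926 -0.3653391  -0.28742726] [ 0.00898799  0.02188784 -0.01412475]
```

View pics/w5.png

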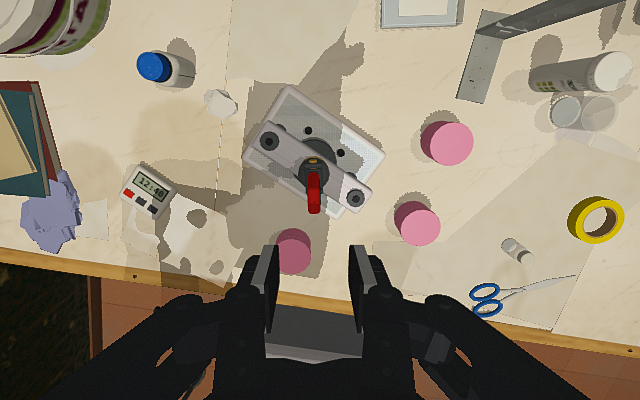

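```bash
python3 - <<'E'
from h import *
a=cv2.imread('pics/w5.png')[140:225,280:350]
a=cv2.resize(a,None,fx=7,fy=7,interpolation=cv2.INTER_CUBIC);a=cv2.convertScaleAbs(a,alpha=1.6,beta=10)
cv2.imwrite('pics/w5z.png',a)
E
```

```text
(no output)
```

View pics/w5z.png

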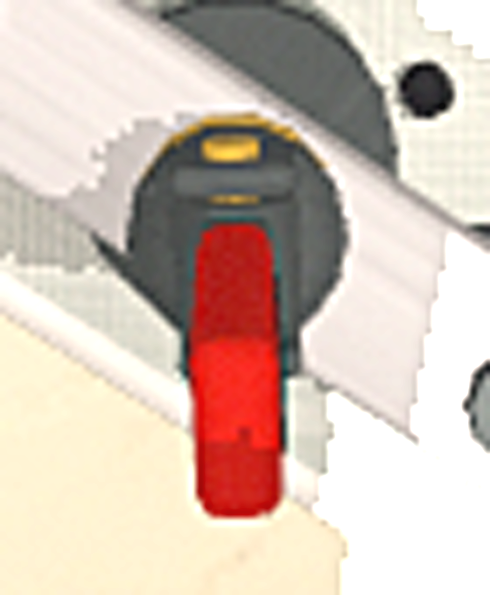

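Call:
send_rows:
  targets:
    - [0.001,-0.005,0,0,0,10.2,0]
    - [0.001,-0.005,0,0,0,10.2,0]
    - [0.001,-0.005,0,0,0,10.2,0]
    - [0.001,-0.005,0,0,0,10.2,0]
    - [0.001,-0.005,0,0,0,10.2,0]
    - [0.001,-0.005,0,0,0,10.2,0]
    - [0.001,-0.005,0,0,0,10.2,0]
    - [0.001,-0.005,0,0,0,10.2,0]
    - [0.0014,-0.004,0,0,0,10.2,0]
    - [0,0,0,0,0,0,0]

```text
time: 24.1
position: [0.5336, 0.0393, 0.3255]
tcp_rot: [[-0.001, 0.979, 0.205], [0.0, 0.205, -0.979], [-1.0, -0.001, -0.0]]
wrist_force: [0.6, -0.1, -0.1]
width: 0.005
```

```bash
python3 - <<'E'
from h import *
read_camera('top')
s,p,T=look('wrist','w6',['lever_tip','lever_grip'])
R=s['tcp_rot'];print(s['time'],s['position'],s['joint_positions'][5],np.degrees(np.arctan2(R[1,1],R[0,1])),s['width'])
s,p,T=look('side','s6',['lever_tip','lever_grip','lever_pivot'])
cv2.imwrite('pics/s6z.png',cv2.resize(p['img'][130:260,250:380],None,fx=4.5,fy=4.5,interpolation=cv2.INTER_CUBIC))
E
```

```text
wrist lever_tip 0.85 [0.5195 0.0885 0.2282] [309. 136.]
wrist lever_grip 0.97 [0.5285 0.0865 0.2321] [320. 142.]
24.15 [0.5336175  0.03952019 0.32566134] 74.7188570979599 11.684479645198735 -0.0029420563905489115
side lever_grip 0.57 [0.5285 0.0771 0.1888] [316. 190.]
side lever_pivot 0.89 [0.5208 0.0781 0.1737] [313. 196.]
side lever_pivot 0.66 [0.5237 0.064  0.0567] [317. 242.]
```

View pics/w6.png

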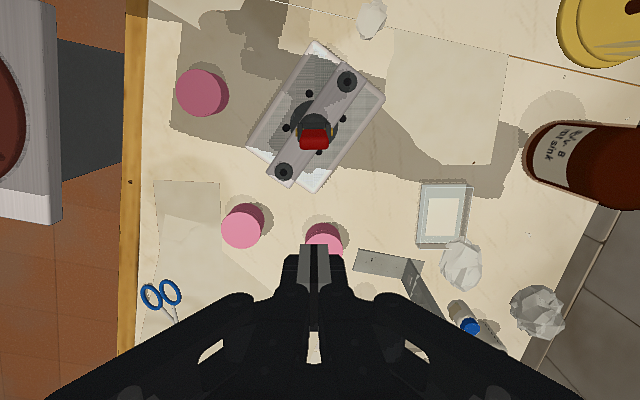

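View pics/s6z.png

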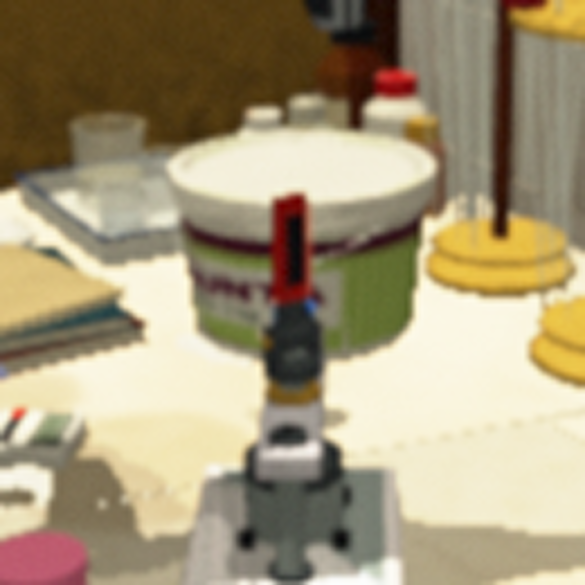

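Call:
send_rows:
  targets:
    - [0,0,-0.04,0,0,0,0]
    - [0,0,-0.04,0,0,0,0]
    - [0,0,-0.0345,0,0,0,0]
    - [-0.0021,0.0098,0,0,0,0,0]
    - [-0.0021,0.0098,0,0,0,0,0]
    - [-0.0014,0.0065,0,0,0,0,0]
    - [0,0,0,0,0,0,0]

```text
time: 25.38
position: [0.5287, 0.0663, 0.2127]
tcp_rot: [[0.002, 0.978, 0.208], [0.0, 0.208, -0.978], [-1.0, 0.002, 0.0]]
wrist_force: [0.2, 0.5, 1.0]
width: 0.002
```

```bash
cat > f.py <<'E'
from h import *
s=state();f=np.array([-.208,.978,0]);g=np.array([.978,.208,0]);P=np.array([.5244,.0834,.1475])
d=np.array(s['position'])-P;F=np.array(s['wrist_force'])
print('t',round(s['time'],2),'f,z,g mm',np.round([d@f*1e3,d[2]*1e3,d@g*1e3],1),'Ff,Fz,Fg',np.round([F@f,F[2],F@g],1),'M',np.round(s['moment'],2))
E
python3 f.py; python3 - <<'E'
from h import *
s,p,T=look('wrist','w7')
E
```

```text
t 25.38 f,z,g mm [-17.6  65.2   0.6] Ff,Fz,Fg [0.4 1.  0.3] M [0.05 0.02 0.03]
```

View pics/w7.png

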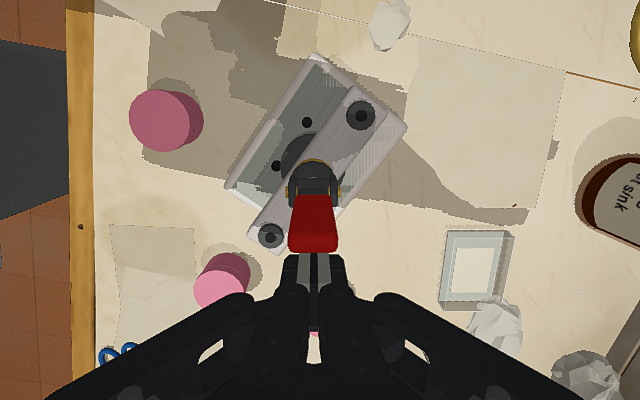

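Call:
send_rows:
  targets:
    - [-0.002,0.0096,0,0,0,0,0]
    - [-0.0019,0.0091,0,0,0,0,0]
    - [-0.0017,0.0082,-0.0008,0,0,0,0]
    - [-0.0017,0.0078,-0.0032,0,0,0,0]

```text
time: 25.92
position: [0.5207, 0.1009, 0.2075]
tcp_rot: [[0.0, 0.978, 0.207], [0.0, 0.207, -0.978], [-1.0, 0.0, -0.0]]
wrist_force: [-1.3, -1.7, 0.2]
width: -0.001
```

```bash
python3 f.py; python3 - <<'E'
from h import *
s,p,T=look('wrist','w8')
E
```

```text
t 25.93 f,z,g mm [17.9 60.   0.1] Ff,Fz,Fg [-1.3  0.2 -1.7] M [-0.42 -0.02 -0.04]
```

View pics/w8.png

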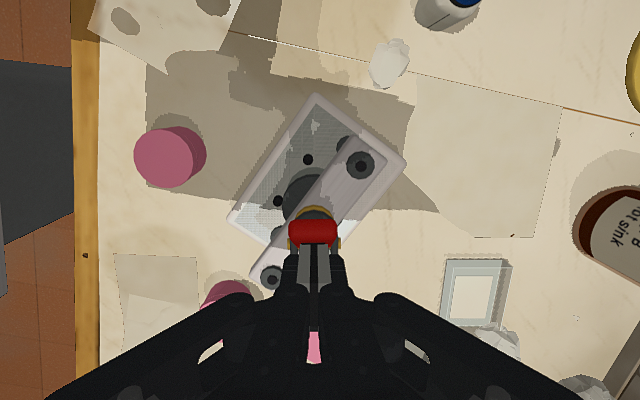

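Call:
send_rows:
  targets:
    - [-0.0016,0.0073,-0.0041,0,0,0,0]
    - [-0.0014,0.0067,-0.0052,0,0,0,0]
    - [-0.0013,0.0062,-0.006,0,0,0,0]
    - [-0.0011,0.0052,-0.0069,0,0,0,0]
    - [-0.0009,0.0043,-0.0074,0,0,0,0]

```text
time: 26.6
position: [0.5144, 0.1303, 0.1774]
tcp_rot: [[-0.0, 0.978, 0.207], [-0.0, 0.207, -0.978], [-1.0, -0.0, 0.0]]
wrist_force: [-0.3, -2.3, 1.4]
width: 0.0
```

```bash
python3 f.py
```

```text
t 26.6 f,z,g mm [48.  29.9 -0. ] Ff,Fz,Fg [-2.2  1.4 -0.7] M [-0.43  0.08  0.01]
```

Call:
send_rows:
  targets:
    - [-0.0007,0.0033,-0.008,0,0,0,0]
    - [-0.0005,0.0022,-0.0083,0,0,0,0]
    - [-0.0003,0.0013,-0.006,0,0,0,0]

```text
time: 26.98
position: [0.5134, 0.1369, 0.1555]
tcp_rot: [[0.001, 0.978, 0.207], [-0.0, 0.207, -0.978], [-1.0, 0.001, 0.0]]
wrist_force: [-3.4, -3.5, 29.5]
width: -0.0
```

```bash
python3 f.py; python3 - <<'E'
from h import *
s,p,T=look('wrist','w9')
s,p,T=look('side','s9')
cv2.imwrite('pics/s9z.png',cv2.resize(p['img'][130:260,250:380],None,fx=4.5,fy=4.5,interpolation=cv2.INTER_CUBIC))
E
python3 f.py
```

```text
t 26.98 f,z,g mm [54.6  8.   0.4] Ff,Fz,Fg [-2.7 29.5 -4.1] M [-0.78  0.74 -0.04]
t 27.07 f,z,g mm [54.4  8.9  0.7] Ff,Fz,Fg [-1.9 10.1 -3.2] M [-0.6   0.52  0.01]
```

View pics/w9.png

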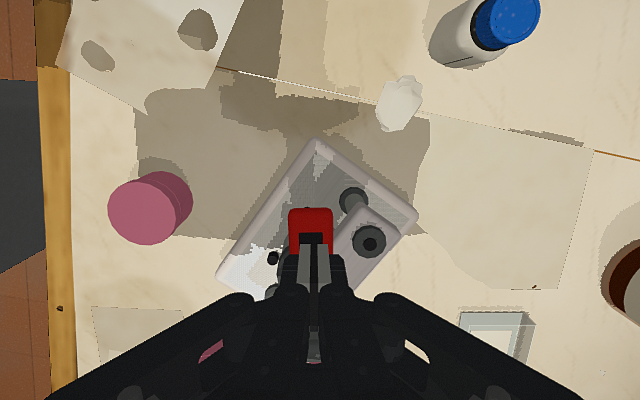

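View pics/s9z.png

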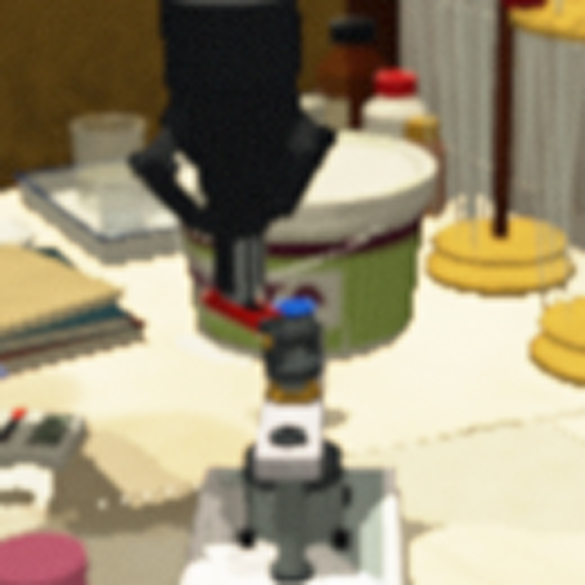

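Call:
send_rows:
  targets:
    - [0,0,0.004,0,0,0,0]
    - [0,0,0.01,0,0,0,0]
    - [0,0,0.02,0,0,0,0]
    - [0.002,-0.01,0.03,0,0,0,0]
    - [0.004,-0.02,0.03,0,0,0,0]
    - [0.008,-0.04,0.03,0,0,0,0]
    - [0,0,0,0,0,0,0]

```text
time: 27.95
position: [0.5288, 0.065, 0.2821]
tcp_rot: [[0.004, 0.979, 0.204], [-0.0, 0.204, -0.979], [-1.0, 0.004, 0.001]]
wrist_force: [0.1, 1.0, 0.0]
width: 0.001
```

```bash
python3 f.py; python3 - <<'E'
from h import *
s,p,T=look('wrist','w10',['lever_tip','lever_grip','lever_pivot','stud','grinding_jar'])
cv2.imwrite('pics/w10z.png',cv2.resize(p['img'][60:240,220:420],None,fx=3.3,fy=3.3,interpolation=cv2.INTER_CUBIC))
s,p,T=look('side','s10',['lever_tip','lever_grip','grinding_jar'])
cv2.imwrite('pics/s10z.png',cv2.resize(p['img'][130:260,250:380],None,fx=4.5,fy=4.5,interpolation=cv2.INTER_CUBIC))
K=np.array(p['mtx']);Ti=np.linalg.inv(T)
f=np.array([-.208,.978,0])
for z in(.1475,.151):
  for a in(0,5,10):
    P=np.array([.5244,.0834,z]);c=P+.08*(f*np.cos(np.radians(a))+np.array([0,0,np.sin(np.radians(a))]))
    for n,X in(('P',P),('tip',c)):
        u=K@(Ti[:3,:3]@X+Ti[:3,3]);u=u[:2]/u[2];print(z,a,n,np.round((u-[250,130])*4.5))
E
```

```text
t 27.95 f,z,g mm [-18.9 134.6   0.5] Ff,Fz,Fg [0.9 0.  0.3] M [0.05 0.05 0.  ]
wrist lever_tip 0.96 [0.5119 0.1218 0.1508] [307. 121.]
wrist lever_grip 0.74 [0.517  0.1233 0.1561] [313. 121.]
wrist lever_pivot 0.62 [0.5136 0.1171 0.1578] [308. 128.]
wrist stud 0.68 [0.5127 0.1161 0.1587] [307. 129.]
wrist stud 0.51 [0.5171 0.0944 0.1132] [307. 148.]
wrist grinding_jar 0.59 [ 0.4563 -0.0794  0.0432] [237. 259.]
wrist grinding_jar 0.56 [0.3802 0.0965 0.0457] [190. 112.]
wrist grinding_jar 0.5 [0.5    0.0888 0.0802] [291. 145.]
side lever_tip 0.54 [0.5169 0.1137 0.1563] [306. 198.]
side lever_tip 0.2 [ 0.4297 -0.2606  0.0346] [337. 347.]
side lever_grip 0.64 [0.5239 0.1116 0.1511] [309. 200.]
side grinding_jar 0.94 [ 0.5709 -0.1097  0.0337] [368. 281.]
side grinding_jar 0.87 [0.3722 0.0706 0.033 ] [257. 261.]
side grinding_jar 0.7 [ 0.448  -0.1054  0.0384] [314. 292.]
0.1475 0 P [287. 339.]
0.1475 0 tip [211. 298.]
0.1475 5 P [287. 339.]
0.1475 5 tip [211. 286.]
0.1475 10 P [287. 339.]
0.1475 10 tip [211. 276.]
0.151 0 P [287. 333.]
0.151 0 tip [211. 292.]
0.151 5 P [287. 333.]
0.151 5 tip [211. 281.]
0.151 10 P [287. 333.]
0.151 10 tip [211. 270.]
```

View pics/w10z.png

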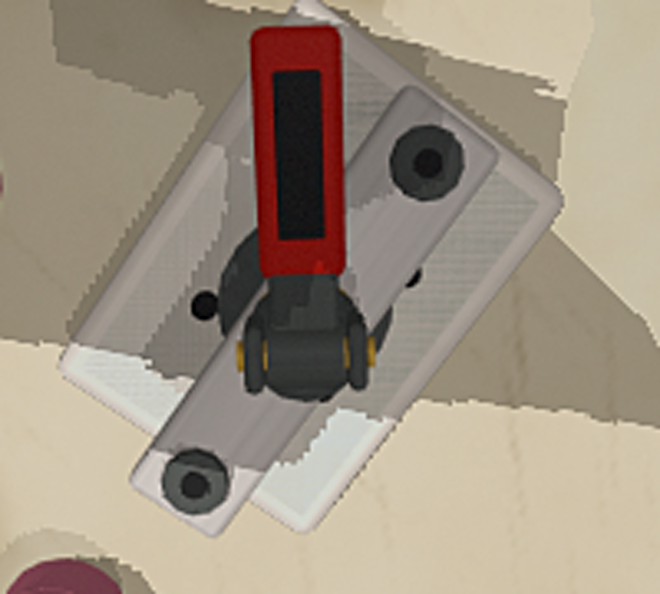

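View pics/s10z.png

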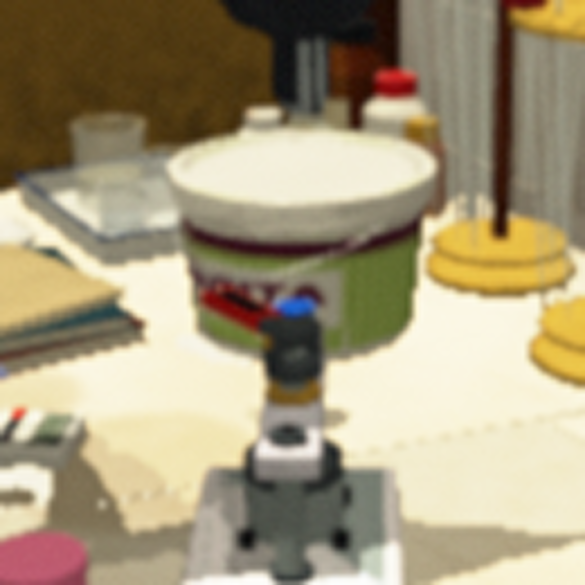

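```bash
python3 - <<'E'
from h import *
s=state();print(s['time'],s['wrist_force'],s['width']);print(job_done())
E
```

```text
28.45 [0.33330074 0.92557889 0.15974133] -0.005384350070012013
the job is handed in; nothing more can be done
None
```

The jar is clamped, the red lever is folded flat, and the job was handed in at about 28.5 s of the 72 s allowed. The arm was clear of everything at that point.

**Turning:** I gripped the upright lever and turned it about 213° clockwise, following the bolt as it sank. The shoe touched after about 172°. I went on about 0.7 rad, to a wrist torque of about 0.3 N m moving and 0.28 held. Free running read about 0.05–0.1, so it sits roughly 0.2–0.25 N m above free, inside the snug band. When I let go, the lever sprang back about 2° (0.03 rad).

**Folding:** With the fingers shut I pushed on the inlay face along an arc until the lever hit its stop. Contact with the stop gave a brief 29 N at the fingertip, under the 40 N limit, and then settled at 10 N.

**Last checks:**
- The side view shows the tip within a few pixels of where a flat lever would be, and the wrist view shows the inlay on top.
- Nothing was seen to move around the press, and the jar is still visible between its pins.
- The wrist read about 1 N or less before I handed in.

**Uncertain:**
- My pivot height from the pictures was about 3 mm lower than the height at which the lever stopped. I took the firm stop as proof that it is flat.
- Shoe force was never measured directly. "Snug" rests on the torque and on the angle past touch.
- The torque readings were noisy, by about 0.03 N m.

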